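# Load, latch and start the jewellery polisher

## Robot

A 6-joint arm with a two-finger parallel gripper is mounted at the origin on the work surface. World frame = base frame: x ahead of the robot, y to its left, z up, the work surface at z = 0. Lengths are in mm, angles in degrees, forces in N, time in s.
With the tool pointing down it reaches from about 350 to 850 mm from the base axis. Payload 8.1 kg.
Tool frame: the origin (TCP) lies at the very end of the fingers, on their centre line; the grasp point (between the pads) lies 19 mm behind it; z points along the fingers, y is the line along which they close (so a half turn about z gives the same grasp; the last joint's range is limited). The gripper opens to 85 mm and grips with 20 to 120 N. Pads are 22 mm wide; open, the fingers measure 114 mm over their backs; the gripper's body (76 mm by 85 mm) begins 54 mm behind the grasp point. The pads swing forward as they close: fully open they stand 13 mm farther back than shut.
Start: joints at [59.393, 7.471, 85.268, -0, 87.261, -4.893], TCP at [260.311, 540.596, 231.292] pointing down, gripper open.
Joint ranges: [-169.43, 169.43], [-51.17, 129.36], [1.28, 143.12], [-76.62, 256.62], [0, 156.53], [-152.29, 152.29]. Speed limits (degrees/s): [136.94, 136.94, 159.86, 180, 180, 180].

## Interface

Orientations are given as [roll, pitch, yaw] about the fixed x, y, z axes, in that order (R = Rz(yaw) Ry(pitch) Rx(roll)).
In Python, from bench import status, viewer, job gives the robot as it stands.
- The arm moves only by the tool arm_command, never from a script. Its argument "targets" is a list that holds one entry, the list of rows, each a list of 7 numbers: the shift along the world's x, y, z in m, then the turn, a rotation vector about the world's x, y, z in rad, then the opening, from -1 (shut) to 1 (fully open). In form: [[[dx, dy, dz, rx, ry, rz, gripper], ...]]. A call has 1 to 10 rows; each row shifts and turns the commanded pose from where the row before left it; what a row does not reach is not made up. A row lasts 1/8 s, in which the tool goes at most 62.5 mm and 10.7 degrees, less where a joint would pass 70% of its speed; a pose out of reach is approached as far as the arm can. A call with a gripper value outside its range is refused whole. The fingers move at their own pace and stop on an object; "force" is the grip in N (left out, the last holds). Time passes only in rows, so rows that do not move let the fingers close. It gives the time, the measured TCP pose, the force, the opening and the grip force at its end, in the units of the state.
- status.sense(): the state, without advancing time (a new reading comes with each control period).
- viewer.snapshot(name): name is "side" or "top" or "wrist"; returns the picture (480x640x3 uint8, red, green, blue); there is no depth.
- viewer.camera_model(name): a dict with "vertical_fov" (degrees; the focal length in pixels is half the picture's height over the tangent of half this angle, whatever the lens; pixels are square), "cx", "cy" (the principal point, pixels), "k1" (the pictures are not rectified: a ray, as slopes to the right and down, at radius r is drawn at 1 + k1 r^2 times it, then the intrinsics apply), "xyz" and "attitude" of the camera in the world. Camera axes: x right, y down, z forward; pixel columns grow to the right and rows downward; lengths in mm; the calibration is good to about 2 mm. A picture is of the moment at which its call begins: read the wrist's pose just before it. camera_model takes no time and is no camera call; for the wrist camera it gives the pose at the moment of the call.
- job.hand_in(): hands the job in; it is judged then, once.
The state is a dict: "time": time; "joint_pos": joint angles; "qd": joint speeds; "joint_efforts": joint torques, N m; "tool_pos": TCP position; "tcp_rot": TCP orientation; "ft_force": force on the tool from outside, world axes, zero at the start; "wrist_torque": the same for the moment, N m; "finger_gap": finger opening in mm; "grip_force": force on a finger pad.
Only numpy, scipy, OpenCV 4.12 (cv2) and the standard library are available. Lean on these libraries where they do the work, as an engineer would, in place of code of your own. Each camera call takes 0.05 s, during which the arm holds its last target. There are 200 camera calls.

## Task

Set the blue bowl down onto the two brass pegs of the white polisher, fully home, keeping it upright and without dropping it. Then swing the red-handled latch all the way round, so that its catch lies over the bowl's foot plate and points at the bowl's middle, and finally press the green start button fully down and let it go. Leave the bowl seated and latched, and do not disturb the amber jar, the white bottle or the tin.

Things in the scene. Friction and masses are not known exactly. Their poses are not given: they have to be found in the camera images.
- bowl: Loose blue plastic bowl, 0.25 to 0.5 kg, upright on the bench. Origin: centre of its underside, z up. Foot plate 112 (x) by 150 (y) by 8 mm thick with two 13 mm through holes at x = 0, y = +-58 mm; round bowl on it, 84 mm across, rim 58 mm up. Steel handle bar over the mouth along x: 86 mm long, 12 mm wide, from 83 to 93 mm up. Symmetric: fits either way round.
- bowl_handle (a point): Middle of the bowl's handle bar, 88 mm above the bowl's underside, axes as the bowl's.
- polisher: White polisher, fixed, on the left or right half of the bench. Origin on the bench under the bowl's seat, z up. Flat deck 70 mm up, x from -110 to +85 mm, y from -105 to +105 mm. Two brass pegs on it at x = 0, y = +-58 mm: 10 mm diameter, 16 mm tall, top 5 mm tapered to 4 mm. Home, the bowl's underside lies flat on the deck, the pegs through its holes.
- seat (a point): Middle of the deck between the pegs, at deck height; axes as the polisher's. The seated bowl's origin coincides with it, bowl y along this y.
- latch (a joint): Latch angle, rad, clockwise from above, range -0.5 to 1.6. At 0 (open) its 26 mm catch points along the polisher's +y, its 55 mm handle arm along -x; at 1.57 (latched) the catch points along +x to the bowl's middle, 2.5 mm above the foot plate's edge, and the arm along +y. Starts at -0.35 to 0.2, clear of the bowl's place. Stays where left; 1 to 2 N at the handle moves it.
- latch_grip (a point): On the axis of the latch's red upright handle post, 48 mm above the deck. The post is round, 14 mm diameter, its foot 16.5 mm and its top 58.5 mm above the deck, 55 mm from the pivot.
- latch_pivot (a point): The latch's pivot at deck height, 72 mm from the seat along the polisher's -x; axes as the polisher's.
- start_button (a joint): Travel of the green spring start button, m: 0 up, 0.006 fully down. Pressing it fully takes 5 N; it springs back. It can be pressed at any time but counts only after the bowl is seated and latched.
- start_button_top (a point): Middle of the top face of the green button, 26 mm across, pressed straight down; it stands on the polisher's deck, 83 mm along -x and 75 mm along -y from the seat.
- amber_jar: Bystander: small amber glass jar with black cap, 40 mm across, 50 mm tall, standing midway between the two task areas, near the robot. Leave it alone.
- dropper: Bystander: slim white bottle, 28 mm across, 75 mm tall, standing between the two task areas, farther out. Leave it alone.
- tin: Bystander: round aluminium tin, 60 mm across, 45 mm tall, standing between the two task areas, farthest out. Leave it alone.

How it is judged:
By the outcome, as a careful person would: the job done as asked, in the order asked, and still so for the second after the job is handed in, with the robot touching nothing.
It also fails if it takes over 66 s, if anything falls off the work surface, if the arm or the gripper's body presses on something with over 40 N, if the wrist force passes 120 N, or if a joint passes its speed limit or range.

## Working session

There is one attempt and no reset: what is moved stays moved. The work goes in short steps, Python scripts to look and compute and a tool call to move; the robot and the scene stay as the last step left them, time stands still between calls to the robot, and variables do not carry over. Pictures are saved under pics/ and viewed, at most 11 in all, crops included, and the job is handed in when it is done.

Besides the shell and the picture viewer there is one more tool, called after ">>>" by a JSON object that holds its "op" and its "data". arm_command: Moves the arm, as the interface text tells. Its arguments: {"type":"object","properties":{"targets":{"type":"array"},"force":{"type":"number"}},"required":["targets"]}

```bash
mkdir -p pics; ls; python3 - <<'E'
from bench import status, viewer
import cv2
print(status.sense())
for n in("top","side"):
    print(viewer.camera_model(n)); cv2.imwrite(f"pics/{n}0.png",viewer.snapshot(n)[:,:,::-1])
E
```

```text
pics
{'time': 0.0, 'joint_pos': array([ 5.93931824e+01,  7.51361799e+00,  8.53317940e+01, -8.69253233e-04,
        8.72618621e+01, -4.89333480e+00]), 'qd': array([-0.08851006,  0.00715227, -0.02850922,  0.0631214 ,  0.00178974,
        0.03071975]), 'joint_efforts': array([-1.37905565e-03, -5.69399750e+01, -5.00549912e+01, -4.51427641e-04,
        1.47195352e-02, -5.08418054e-05]), 'tool_pos': array([260.01943359, 540.0995908 , 230.23587425]), 'tcp_rot': array([-1.79893043e+02, -8.28556532e-03,  1.54286552e+02]), 'ft_force': array([-0.40615926,  0.87214146,  0.39660244]), 'wrist_torque': array([ 0.00257854, -0.01712248,  0.04873182]), 'grip_force': 0.0, 'finger_gap': 85.28312161166912}
{'vertical_fov': 57.68908691906326, 'cx': 324.9426285864674, 'cy': 238.1475549411528, 'k1': -0.010639493871640746, 'xyz': array([408.02454521, -47.57615309, 894.56493711]), 'attitude': array([-170.7870689 ,   -1.60670222,  -88.48428091])}
{'vertical_fov': 43.27768792915841, 'cx': 327.7480918965906, 'cy': 234.29326720789604, 'k1': -0.10116237046631597, 'xyz': array([444.28437727, 659.59512453, 768.49457121]), 'attitude': array([-1.32739816e+02, -8.66069429e-02, -1.71899008e+02])}
```

View pics/top0.png

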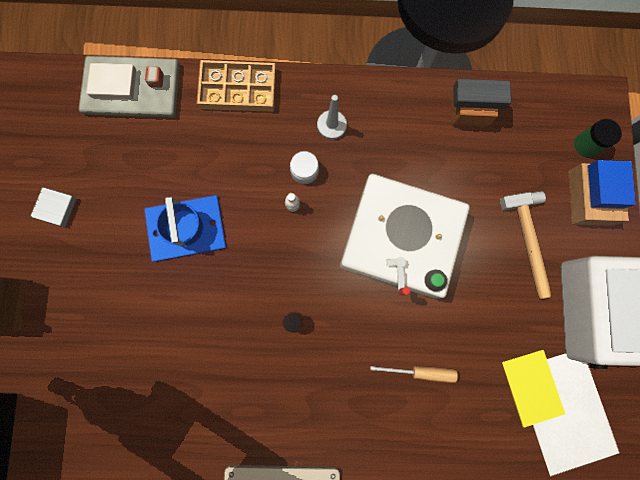

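View pics/side0.png

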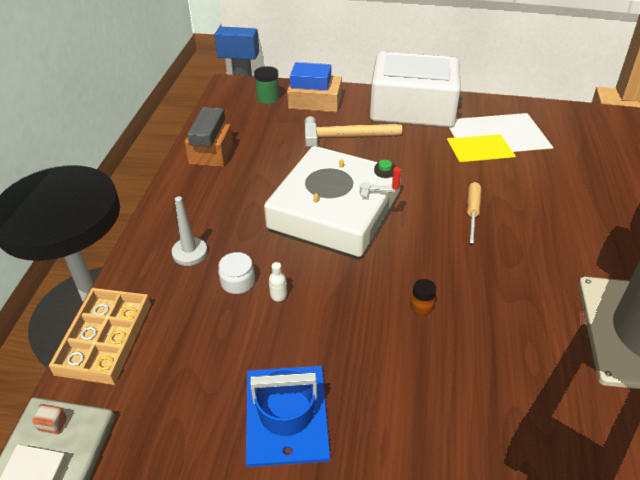

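```bash
cat > h.py <<'E'
import numpy as np, cv2
from scipy.spatial.transform import Rotation as R
from bench import status, viewer
def ray(m,px):
    f=240/np.tan(np.radians(m["vertical_fov"]/2))
    d=(np.atleast_2d(px).astype(float)-[m["cx"],m["cy"]])/f
    u=d.copy()
    for _ in range(10): u=d/(1+m["k1"]*(u**2).sum(1,keepdims=True))
    return R.from_euler("xyz",m["attitude"],degrees=True).apply(np.c_[u,np.ones(len(u))])
def plane(m,px,z):
    r=ray(m,px); return (m["xyz"]+r*((z-m["xyz"][2])/r[:,2])[:,None])[:,:2]
def tri(obs):
    A=np.zeros((3,3));b=np.zeros(3)
    for m,p in obs:
        r=ray(m,p)[0]; r/=np.linalg.norm(r); P=np.eye(3)-np.outer(r,r); A+=P; b+=P@m["xyz"]
    x=np.linalg.solve(A,b)
    return x,[float(np.linalg.norm(np.cross(x-m["xyz"],(r:=ray(m,p)[0])/np.linalg.norm(r)))) for m,p in obs]
def blobs(img,lo,hi,roi=None,amin=8):
    """HSV blobs -> [(area,cx,cy)]; img RGB; roi x0,y0,x1,y1"""
    k=cv2.inRange(cv2.cvtColor(img,cv2.COLOR_RGB2HSV),lo,hi)
    if roi:
        q=np.zeros_like(k); x0,y0,x1,y1=roi; q[y0:y1,x0:x1]=255; k&=q
    n,_,s,c=cv2.connectedComponentsWithStats(k)
    return k,[(int(s[i,4]),*c[i].round(1)) for i in range(1,n) if s[i,4]>=amin]
E
python3 - <<'E'
from h import *
I={n:cv2.imread(f"pics/{n}0.png")[:,:,::-1].copy() for n in("top","side")}
M={n:viewer.camera_model(n) for n in I}
rp={"top":(340,170,472,302),"side":(262,145,410,255)}
rb={"top":(135,185,235,270),"side":(235,355,340,475)}
for n in I:
    print(n,"peg",blobs(I[n],(8,110,90),(30,255,255),rp[n])[1])
    print(n,"green",blobs(I[n],(50,120,60),(80,255,255),rp[n])[1],"red",blobs(I[n],(0,150,90),(6,255,255),rp[n])[1])
    k,b=blobs(I[n],(105,120,40),(125,255,255),rb[n]); 
    c=max(cv2.findContours(k,0,2)[0],key=cv2.contourArea)[:,0]
    r=cv2.minAreaRect(plane(M[n],c,8).astype(np.float32)); print(n,"plate",r,b)
    print(n,"bar",blobs(I[n],(0,0,150),(180,70,255),rb[n])[1])
E
```

```text
top peg [(3096, np.float64(401.6), np.float64(187.5)), (13, np.float64(380.4), np.float64(217.5)), (8, np.float64(346.6), np.float64(235.1)), (16, np.float64(438.0), np.float64(235.9)), (38, np.float64(469.8), np.float64(243.4)), (34, np.float64(341.4), np.float64(250.6)), (8, np.float64(470.1), np.float64(255.5)), (574, np.float64(464.1), np.float64(283.5)), (1333, np.float64(367.3), np.float64(290.5)), (78, np.float64(427.1), np.float64(298.3))]
top green [(122, np.float64(437.3), np.float64(279.8))] red [(71, np.float64(404.3), np.float64(290.8))]
top plate ((565.402099609375, 220.16812133789062), (113.32846069335938, 151.30149841308594), 12.815625190734863) [(3634, np.float64(185.5), np.float64(228.4))]
top bar [(307, np.float64(171.0), np.float64(219.2))]
side peg [(2642, np.float64(281.7), np.float64(198.4)), (2945, np.float64(388.1), np.float64(196.8)), (30, np.float64(341.1), np.float64(162.9)), (34, np.float64(315.6), np.float64(197.3))]
side green [(120, np.float64(384.8), np.float64(164.9))] red [(155, np.float64(396.1), np.float64(177.3))]
side plate ((565.000732421875, 221.30056762695312), (112.97917938232422, 154.11976623535156), 12.787599563598633) [(6761, np.float64(286.4), np.float64(421.1))]
side bar [(793, np.float64(283.4), np.float64(381.0))]
```

```bash
python3 - <<'E'
from h import *
M={n:viewer.camera_model(n) for n in("top","side")}
for nm,t,s in (("pegL",(380.4,217.5),(315.6,197.3)),("pegR",(438,235.9),(341.1,162.9)),("btn",(437.3,279.8),(384.8,164.9)),("red",(404.3,290.8),(396.1,177.3))):
    print(nm,*tri([(M["top"],t),(M["side"],s)]))
a,b=[plane(M["top"],p,80)[0] for p in((380.4,217.5),(438,235.9))]
print(a,b,(a+b)/2,np.degrees(np.arctan2(*(a-b)[::-1]))-90, np.linalg.norm(a-b))
a,b=[plane(M["side"],p,80)[0] for p in((315.6,197.3),(341.1,162.9))]
print(a,b,(a+b)/2,np.degrees(np.arctan2(*(a-b)[::-1]))-90, np.linalg.norm(a-b))
E
```

```text
pegL [ 583.89364509 -172.13206725   79.96453403] [0.2332444319572294, 0.23324443195702266]
pegR [ 551.63912775 -282.99719776   79.61986048] [0.231056964460535, 0.23105696446040455]
btn [ 467.34916246 -278.23785839   87.21626775] [0.09726585975028273, 0.09726585975025259]
red [ 444.02642355 -211.37611136  110.77977956] [0.2697806663851255, 0.26978066638515114]
[ 584.12459075 -172.13722073] [ 551.80661022 -282.90375938] [ 567.96560048 -227.52049006] -16.265483406863197 115.38491213803542
[ 583.64853773 -172.02620218] [ 551.34630293 -282.4160209 ] [ 567.49742033 -227.22111154] -16.31051517867735 115.01889605939654
```

>>> {"op": "arm_command", "data": {"targets": [[[0.038, -0.04, -0.005, 0, 0, 0.084, 1], [0.038, -0.04, -0.005, 0, 0, 0.084, 1], [0.038, -0.04, -0.005, 0, 0, 0.084, 1], [0.038, -0.04, -0.005, 0, 0, 0.084, 1], [0.038, -0.04, -0.005, 0, 0, 0.084, 1], [0.038, -0.04, -0.005, 0, 0, 0.084, 1], [0.038, -0.04, -0.005, 0, 0, 0.084, 1], [0.038, -0.04, -0.005, 0, 0, 0.084, 1], [0, 0, 0, 0, 0, 0, 1]]], "force": 40}}

```text
time: 1.23
tool_pos: [565.9, 217.0, 189.9]
tcp_rot: [-179.9, -0.1, -167.4]
ft_force: [-0.3, 0.5, 0.5]
finger_gap: 85.3
grip_force: 0.0
```

```bash
python3 - <<'E'
from h import *
s=status.sense(); print(s["time"],s["tool_pos"],s["tcp_rot"],viewer.camera_model("wrist"))
cv2.imwrite("pics/w1.png",viewer.snapshot("wrist")[:,:,::-1])
E
```

```text
1.225 [565.91604211 216.98492281 189.89748088] [-1.79936295e+02 -9.45565104e-02 -1.67415196e+02] {'vertical_fov': 70.6589004250721, 'cx': 317.46363242078536, 'cy': 240.23412619387256, 'k1': -0.04572991145143836, 'xyz': array([496.81034395, 201.45382386, 330.94198043]), 'attitude': array([1.63804919e+02, 1.01112609e-01, 1.02605635e+02])}
```

View pics/w1.png

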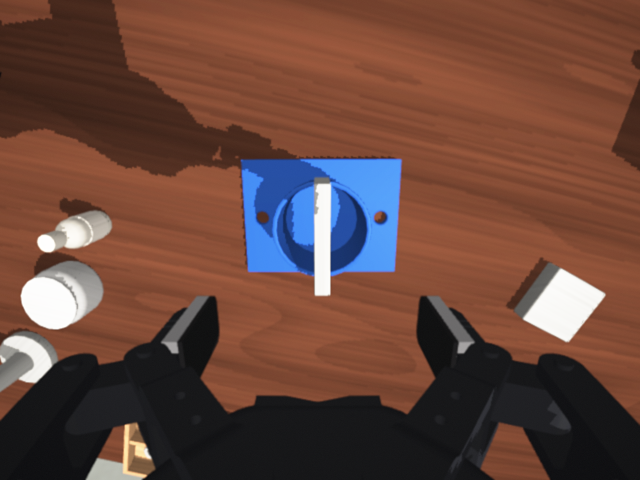

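```bash
python3 - <<'E'
from h import *
I=cv2.imread("pics/w1.png")[:,:,::-1].copy(); m=viewer.camera_model("wrist")
k,b=blobs(I,(105,120,40),(125,255,255),(220,140,420,300))
c=max(cv2.findContours(k,0,2)[0],key=cv2.contourArea)[:,0]
print(cv2.minAreaRect(plane(m,c,8).astype(np.float32)))
ROI=(225,150,420,280)
hs=[x for x in blobs(I,(0,0,0),(180,255,75),ROI)[1]]; print(hs)
p=plane(m,[(262,217.5),(380.5,217.5)],8); print(p,p.mean(0),np.degrees(np.arctan2(*(p[1]-p[0])[::-1]))-90,np.linalg.norm(p[1]-p[0]))
k,b=blobs(I,(0,0,170),(180,60,255),(300,170,345,300)); print(b)
c=max(cv2.findContours(k,0,2)[0],key=cv2.contourArea)[:,0]
print("bar",cv2.minAreaRect(plane(m,c,93).astype(np.float32)))
T=viewer.camera_model("top");IT=cv2.imread("pics/top0.png")[:,:,::-1].copy()
k,b=blobs(IT,(0,0,150),(180,70,255),(135,185,235,270))
c=max(cv2.findContours(k,0,2)[0],key=cv2.contourArea)[:,0]
print("bar top",cv2.minAreaRect(plane(T,c,93).astype(np.float32)))
E
```

```text
((566.2254028320312, 221.85525512695312), (116.09770202636719, 149.93226623535156), 12.630729675292969)
[(519, np.float64(253.6), np.float64(154.9)), (15, np.float64(228.2), np.float64(163.3)), (14, np.float64(260.9), np.float64(219.8)), (9, np.float64(383.0), np.float64(219.0))]
[[576.63231735 165.44976322]
 [551.3266549  278.37279619]] [563.97948612 221.91127971] 12.631104536897752 115.72375697095502
[(1828, np.float64(322.0), np.float64(238.9))]
bar ((563.7051391601562, 221.34146118164062), (85.56190490722656, 12.136980056762695), 13.208189010620117)
bar top ((565.98779296875, 220.99826049804688), (86.7378158569336, 12.506698608398438), 12.881528854370117)
```

>>> {"op": "arm_command", "data": {"targets": [[[-0.001, 0.004, -0.04, 0, 0, 0, 1], [0, 0, -0.04, 0, 0, 0, 1], [0, 0, -0.03, 0, 0, 0, 1], [0, 0, -0.009, 0, 0, 0, 1], [0, 0, 0, 0, 0, 0, 1], [0, 0, 0, 0, 0, 0, -1], [0, 0, 0, 0, 0, 0, -1], [0, 0, 0, 0, 0, 0, -1], [0, 0, 0, 0, 0, 0, -1]]], "force": 60}}

```text
time: 2.4
tool_pos: [563.9, 224.0, 72.9]
tcp_rot: [-179.9, 0.1, -167.2]
ft_force: [1.4, -6.2, 2.9]
finger_gap: 12.2
grip_force: 2.7
```

>>> {"op": "arm_command", "data": {"targets": [[[0, 0, 0, 0, 0, 0, -1], [0, 0, 0, 0, 0, 0, -1], [0, 0, 0, 0, 0, 0, -1]]], "force": 60}}

```text
time: 2.78
tool_pos: [564.0, 224.3, 73.1]
tcp_rot: [-180.0, 0.1, -167.2]
ft_force: [-0.2, -3.0, 5.3]
finger_gap: 10.6
grip_force: 59.6
```

>>> {"op": "arm_command", "data": {"targets": [[[0, 0, 0.02, 0, 0, 0, -1], [0, 0, 0.04, 0, 0, 0, -1], [0, 0, 0.045, 0, 0, 0, -1], [0, 0, 0.03, 0, 0, 0, -1], [0, -0.02, 0.005, 0, 0, -0.02, -1], [0, -0.04, 0, 0, 0, -0.044, -1], [0, -0.04, 0, 0, 0, -0.044, -1], [0, -0.04, 0, 0, 0, -0.044, -1], [0, -0.04, 0, 0, 0, -0.044, -1], [0, -0.04, 0, 0, 0, -0.044, -1]]]}}

```text
time: 4.03
tool_pos: [561.8, 2.7, 210.8]
tcp_rot: [180.0, -0.2, 178.9]
ft_force: [0.7, -0.4, -5.1]
finger_gap: 10.8
grip_force: 59.0
```

>>> {"op": "arm_command", "data": {"targets": [[[0, -0.04, 0, 0, 0, -0.044, -1], [0, -0.04, 0, 0, 0, -0.044, -1], [0, -0.04, 0, 0, 0, -0.044, -1], [0, -0.04, 0, 0, 0, -0.044, -1], [0.001, -0.04, 0, 0, 0, -0.044, -1], [0.002, -0.03, 0, 0, 0, -0.046, -1], [0, 0, 0, 0, 0, 0, -1], [0, 0, 0, 0, 0, 0, -1], [0, 0, 0, 0, 0, 0, -1]]]}}

```text
time: 5.15
tool_pos: [565.9, -224.5, 211.8]
tcp_rot: [180.0, -0.1, 163.8]
ft_force: [-0.5, -0.4, -3.9]
finger_gap: 10.4
grip_force: 59.0
```

```bash
python3 - <<'E'
from h import *
s=status.sense(); print(s["time"],s["tool_pos"],s["tcp_rot"],s["finger_gap"],s["ft_force"])
for n in("wrist","top","side"):
    I=viewer.snapshot(n); cv2.imwrite(f"pics/{n}2.png",I[:,:,::-1])
a=[cv2.imread(f"pics/{n}2.png") for n in("top","side","wrist")]
cv2.imwrite("pics/c2.png",np.hstack([a[0][130:330,300:500],a[1][60:260,240:440],cv2.resize(a[2],(267,200))]))
np.save("wm2.npy",viewer.camera_model("wrist"))
E
```

```text
5.15 [ 565.92708257 -224.54051592  211.79513255] [ 1.79975157e+02 -6.19582837e-02  1.63849784e+02] 10.427344704582815 [-0.48079502 -0.44436352 -3.85131104]
```

View pics/c2.png

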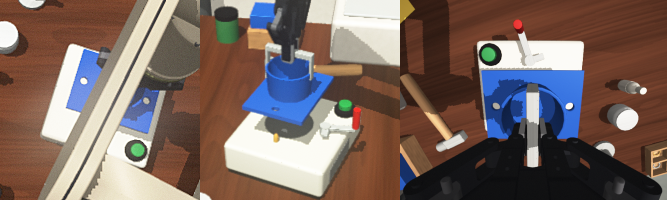

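```bash
python3 - <<'E'
from h import *
I=cv2.imread("pics/wrist2.png")[:,:,::-1].copy(); m=np.load("wm2.npy",allow_pickle=True).item()
f=480/200
k,b=blobs(I,(105,120,40),(125,255,255),(160,140,460,360),20)
cs,h=cv2.findContours(k,cv2.RETR_CCOMP,cv2.CHAIN_APPROX_NONE)
for c,hh in zip(cs,h[0]):
    M=cv2.moments(c)
    if 60<M["m00"]<2000: print("inner" if hh[3]>=0 else "outer",M["m00"],M["m10"]/M["m00"],M["m01"]/M["m00"], plane(m,[(M["m10"]/M["m00"],M["m01"]/M["m00"])],146.8))
k2,b=blobs(I,(50,120,60),(80,255,255),None,100); print("green",b,[plane(m,[x[1:]],86) for x in b])
k3,b=blobs(I,(0,150,90),(6,255,255),(240,20,360,120),20); print("red",b,[plane(m,[x[1:]],115) for x in b])
cv2.imwrite("pics/c3.png",I[20:380,140:500,::-1])
# side view holes / plate corners
S=cv2.imread("pics/side2.png")[:,:,::-1].copy(); k,b=blobs(S,(105,120,40),(125,255,255),(260,110,345,190),20); print(b)
print(blobs(S,(8,110,90),(30,255,255),(300,180,330,210))[1])
E
```

```text
inner 284.0 405.4231220657277 254.33098591549296 [[ 580.95289192 -170.09843352]]
inner 271.5 230.23143032535296 254.0503376304481 [[ 549.39966782 -278.58302659]]
green [(1031, np.float64(212.5), np.float64(130.3))] [array([[ 467.76708661, -279.18740294]])]
red [(584, np.float64(283.9), np.float64(60.5))] [array([[ 443.53499412, -211.87484472]])]
[(2848, np.float64(320.7), np.float64(152.0))]
[(35, np.float64(315.6), np.float64(197.2))]
```

View pics/c3.png

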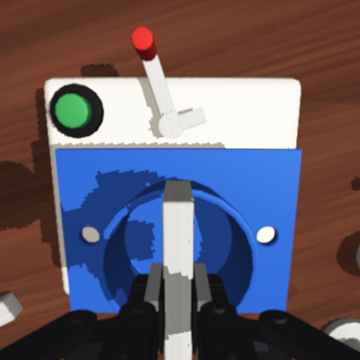

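>>> {"op": "arm_command", "data": {"targets": [[[0.0015, -0.0033, -0.015, 0, 0, 0, -1], [0, 0, -0.015, 0, 0, 0, -1], [0, 0, -0.01, 0, 0, 0, -1], [0, 0, -0.004, 0, 0, 0, -1], [0, 0, 0, 0, 0, 0, -1], [0, 0, 0, 0, 0, 0, -1]]]}}

```text
time: 6.05
tool_pos: [568.2, -228.9, 169.0]
tcp_rot: [-180.0, 0.1, 163.8]
ft_force: [0.5, -0.1, -3.7]
finger_gap: 10.6
grip_force: 59.0
```

```bash
python3 - <<'E'
from h import *
s=status.sense(); print(s["time"],s["tool_pos"],s["tcp_rot"],s["ft_force"])
m=viewer.camera_model("wrist"); I=viewer.snapshot("wrist"); np.save("wm3.npy",m); cv2.imwrite("pics/wrist3.png",I[:,:,::-1])
f=lambda x,y:cv2.resize(I[y-30:y+30,x-30:x+30,::-1],(360,360),interpolation=0)
cv2.imwrite("pics/c4.png",np.hstack([f(230,254),f(405,254)]))
S=viewer.snapshot("side"); cv2.imwrite("pics/side3.png",S[:,:,::-1])
E
```

```text
6.05 [ 568.1834366  -228.87214557  168.98464953] [-1.79989000e+02  6.09520603e-02  1.63797477e+02] [ 0.48186845 -0.10242553 -3.71475727]
```

View pics/c4.png

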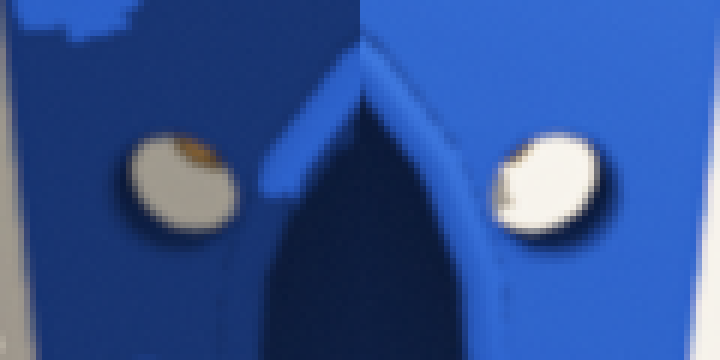

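>>> {"op": "arm_command", "data": {"targets": [[[0, -0.0005, -0.006, 0, 0, 0, -1], [0, 0, -0.004, 0, 0, 0, -1], [0, 0, 0, 0, 0, 0, -1], [0, 0, 0, 0, 0, 0, -1]]]}}

```text
time: 6.65
tool_pos: [567.8, -229.2, 158.2]
tcp_rot: [180.0, -0.0, 163.8]
ft_force: [0.1, 0.2, -4.1]
finger_gap: 10.4
grip_force: 59.0
```

```bash
python3 - <<'E'
from h import *
s=status.sense(); print(s["time"],s["tool_pos"],s["tcp_rot"],s["ft_force"])
m=viewer.camera_model("wrist"); I=viewer.snapshot("wrist"); np.save("wm4.npy",m); cv2.imwrite("pics/wrist4.png",I[:,:,::-1])
f=lambda x,y:cv2.resize(I[y-30:y+30,x-30:x+30,::-1],(360,360),interpolation=0)
cv2.imwrite("pics/c5.png",np.hstack([f(230,254),f(405,254)]))
E
```

```text
6.65 [ 567.79217644 -229.20128929  158.23996157] [ 1.79997749e+02 -6.38228057e-03  1.63795029e+02] [ 0.05831942  0.22242462 -4.07466443]
```

View pics/c5.png

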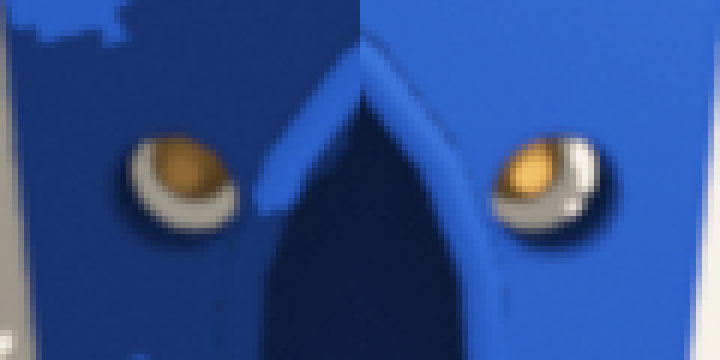

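>>> {"op": "arm_command", "data": {"targets": [[[-0.0005, -0.0008, -0.002, 0, 0, 0, -1], [0, 0, -0.003, 0, 0, 0, -1], [0, 0, -0.003, 0, 0, 0, -1], [0, 0, -0.002, 0, 0, 0, -1], [0, 0, 0, 0, 0, 0, -1]]]}}

```text
time: 7.32
tool_pos: [567.1, -229.9, 147.9]
tcp_rot: [180.0, -0.0, 163.8]
ft_force: [-0.2, 0.4, -3.9]
finger_gap: 10.4
grip_force: 59.0
```

Free so far; the rest of the way, slower.

>>> {"op": "arm_command", "data": {"targets": [[[0, 0, -0.002, 0, 0, 0, -1], [0, 0, -0.002, 0, 0, 0, -1], [0, 0, -0.001, 0, 0, 0, -1], [0, 0, 0, 0, 0, 0, -1]]]}}

```text
time: 7.82
tool_pos: [567.3, -230.0, 143.3]
tcp_rot: [180.0, 0.0, 163.8]
ft_force: [-0.2, 0.3, -4.6]
finger_gap: 10.7
grip_force: 59.0
```

>>> {"op": "arm_command", "data": {"targets": [[[0, 0, -0.001, 0, 0, 0, -1], [0, 0, 0, 0, 0, 0, -1]]]}}

```text
time: 8.07
tool_pos: [567.4, -230.0, 143.2]
tcp_rot: [-180.0, 0.0, 163.8]
ft_force: [-4.3, 1.9, 4.8]
finger_gap: 10.5
grip_force: 60.1
```

>>> {"op": "arm_command", "data": {"targets": [[[0, 0, -0.001, 0, 0, 0, -1], [0, 0, 0, 0, 0, 0, -1]]]}}

```text
time: 8.32
tool_pos: [567.4, -230.1, 143.2]
tcp_rot: [-180.0, 0.0, 163.8]
ft_force: [-7.9, 4.6, 10.8]
finger_gap: 10.8
grip_force: 61.0
```

>>> {"op": "arm_command", "data": {"targets": [[[0, 0, 0.001, 0, 0, 0, -1], [0, 0, 0, 0, 0, 0, 1], [0, 0, 0, 0, 0, 0, 1], [0, 0, 0, 0, 0, 0, 1], [0, 0, 0, 0, 0, 0, 1], [0, 0, 0.01, 0, 0, 0, 1], [0, 0, 0.025, 0, 0, 0, 1], [0, 0, 0.035, 0, 0, 0, 1], [0, 0, 0, 0, 0, 0, 1]]]}}

```text
time: 9.45
tool_pos: [569.4, -231.1, 217.4]
tcp_rot: [-179.9, 0.4, 163.8]
ft_force: [1.0, 0.2, -0.3]
finger_gap: 85.5
grip_force: 0.0
```

```bash
python3 - <<'E'
from h import *
s=status.sense(); print(s["time"],s["tool_pos"],s["tcp_rot"],s["ft_force"],s["finger_gap"])
m=viewer.camera_model("wrist"); I=viewer.snapshot("wrist"); cv2.imwrite("pics/wrist5.png",I[:,:,::-1])
k,b=blobs(I,(105,120,40),(125,255,255),None,50)
cs,h=cv2.findContours(k,cv2.RETR_CCOMP,cv2.CHAIN_APPROX_NONE)
for c,hh in zip(cs,h[0]):
    M=cv2.moments(c)
    if 40<M["m00"]<2000: q=(M["m10"]/M["m00"],M["m01"]/M["m00"]); print("inner" if hh[3]>=0 else "outer",M["m00"],q,plane(m,[q],78))
for nm,lo,hi,z in(("green",(50,120,60),(80,255,255),86),("red",(0,150,90),(6,255,255),110),("brass",(10,110,60),(28,255,230),86)):
    for x in blobs(I,lo,hi,(100,0,540,400),60)[1]:
        if x[0]<5000: print(nm,x,plane(m,[x[1:]],z))
E
```

```text
9.45 [ 569.44115095 -231.07654226  217.3594105 ] [-179.91865615    0.42821597  163.79676561] [ 1.04896427  0.15788091 -0.30807018] 85.46838047232771
outer 1004.0 (10.182602921646746, 387.16533864541833) [[ 646.20078252 -591.62316864]]
inner 191.0 (385.8228621291448, 224.33769633507853) [[ 583.52903249 -174.9681095 ]]
inner 192.5 (251.021645021645, 224.02770562770561) [[ 551.30093499 -285.21466082]]
green (986, np.float64(220.8), np.float64(121.9)) [[ 467.22442926 -278.86676991]]
red (534, np.float64(292.5), np.float64(51.1)) [[ 441.39580805 -211.55544085]]
brass (106, np.float64(251.0), np.float64(224.1)) [[ 549.89513125 -283.13200287]]
brass (101, np.float64(386.1), np.float64(224.0)) [[ 580.93117042 -175.71550172]]
brass (659, np.float64(115.3), np.float64(296.0)) [[ 578.30114739 -423.43561408]]
brass (161, np.float64(108.9), np.float64(314.8)) [[ 593.96989747 -438.02213831]]
```

View pics/wrist5.png

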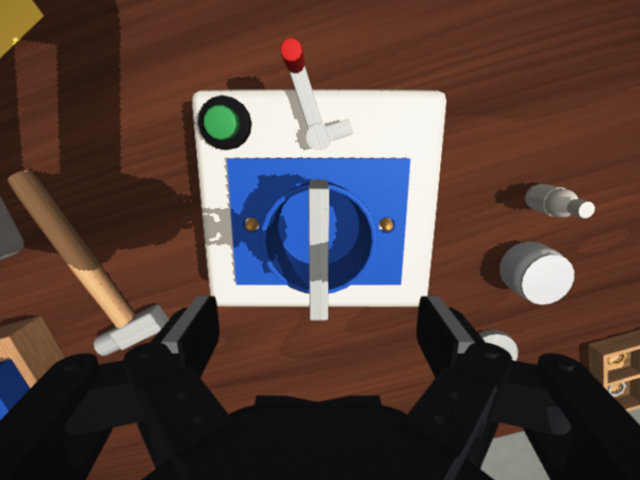

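>>> {"op": "arm_command", "data": {"targets": [[[-0.0413, 0.006, 0, 0, 0, 0.105, 0.2], [-0.0413, 0.006, 0, 0, 0, 0.105, 0.2], [-0.0412, 0.006, 0, 0, 0, 0.106, 0.2], [0, 0, 0, 0, 0, 0, 0.2], [0, 0, 0, 0, 0, 0, 0.2], [0, 0, -0.04, 0, 0, 0, 0.2], [0, 0, -0.03, 0, 0, 0, 0.2], [0, 0, -0.02, 0, 0, 0, 0.2], [0, 0, -0.016, 0, 0, 0, 0.2], [0, 0, 0, 0, 0, 0, 0.2]]], "force": 20}}

```text
time: 10.75
tool_pos: [443.1, -211.5, 104.9]
tcp_rot: [179.9, -0.1, -178.1]
ft_force: [0.2, -0.0, 0.7]
finger_gap: 51.4
grip_force: 0.0
```

>>> {"op": "arm_command", "data": {"targets": [[[0, 0, 0, 0, 0, 0, -0.4], [0, 0, 0, 0, 0, 0, -0.8], [0, 0, 0, 0, 0, 0, -1], [0, 0, 0, 0, 0, 0, -1], [0, 0, 0, 0, 0, 0, -1], [0, 0, 0, 0, 0, 0, -1]]], "force": 20}}

```text
time: 11.5
tool_pos: [444.2, -212.4, 107.4]
tcp_rot: [-179.9, 0.1, -178.1]
ft_force: [-0.3, 0.6, 6.3]
finger_gap: 13.2
grip_force: 20.5
```

```bash
python3 - <<'E'
from h import *
s=status.sense(); print(s["time"],s["tool_pos"],s["tcp_rot"],s["ft_force"],s["finger_gap"],s["grip_force"],s["joint_pos"])
a=[viewer.snapshot(n) for n in("wrist","side")]
cv2.imwrite("pics/c6.png",np.hstack([a[0][60:460,120:520,::-1],cv2.resize(a[1][60:260,240:440,::-1],(400,400))]))
E
```

```text
11.5 [ 444.23547921 -212.44125193  107.4074111 ] [-1.79934638e+02  9.90410279e-02 -1.78096564e+02] [-0.3284252   0.64313712  6.31429347] 13.19860936547907 20.537571609020233 [-3.15261622e+01 -3.88335660e+00  1.10150017e+02  1.46608042e-05
  7.36146748e+01 -1.23429546e+02]
```

View pics/c6.png

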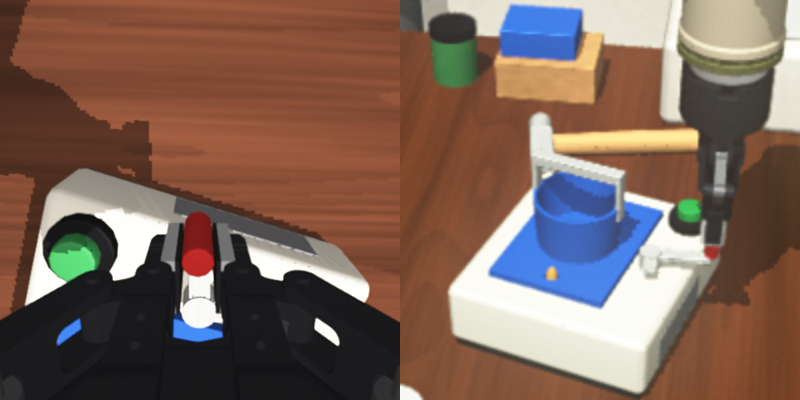

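```bash
python3 -c "
import numpy as np
a=np.radians(181.9-np.arange(19)*108.5/18);p=55*np.c_[np.cos(a),np.sin(a)]
print(np.diff(p,axis=0).round(1).tolist(),p[-1]+[498.5,-210])"
```

```text
[[0.1, 5.8], [0.7, 5.7], [1.3, 5.6], [1.9, 5.5], [2.5, 5.2], [3.0, 4.9], [3.5, 4.6], [4.0, 4.2], [4.4, 3.8], [4.8, 3.3], [5.1, 2.8], [5.3, 2.2], [5.5, 1.6], [5.7, 1.1], [5.8, 0.5], [5.8, -0.2], [5.7, -0.8], [5.6, -1.4]] [ 514.21286021 -157.2922584 ]
```

>>> {"op": "arm_command", "data": {"targets": [[[0.0001, 0.0058, 0.001, 0, 0, -0.105, -1], [0.0007, 0.0057, 0, 0, 0, -0.105, -1], [0.0013, 0.0056, 0, 0, 0, -0.105, -1], [0.0019, 0.0055, 0, 0, 0, -0.105, -1], [0.0025, 0.0052, 0, 0, 0, -0.105, -1], [0.003, 0.0049, 0, 0, 0, -0.105, -1], [0.0035, 0.0046, 0, 0, 0, -0.105, -1], [0.004, 0.0042, 0, 0, 0, -0.105, -1], [0.0044, 0.0038, 0, 0, 0, -0.105, -1]]], "force": 20}}

```text
time: 12.72
tool_pos: [465.0, -166.9, 107.5]
tcp_rot: [-180.0, 0.0, 127.5]
ft_force: [-0.9, -1.4, 2.1]
finger_gap: 13.2
grip_force: 20.2
```

>>> {"op": "arm_command", "data": {"targets": [[[0.0048, 0.0033, 0, 0, 0, -0.105, -1], [0.0051, 0.0028, 0, 0, 0, -0.105, -1], [0.0053, 0.0022, 0, 0, 0, -0.105, -1], [0.0055, 0.0016, 0, 0, 0, -0.105, -1], [0.0057, 0.0011, 0, 0, 0, -0.105, -1], [0.0058, 0.0005, 0, 0, 0, -0.105, -1], [0.0058, -0.0002, 0, 0, 0, -0.105, -1], [0.0057, -0.0008, 0, 0, 0, -0.105, -1], [0.0056, -0.0014, 0, 0, 0, -0.105, -1], [0, 0, 0, 0, 0, 0, -1]]], "force": 20}}

```text
time: 13.98
tool_pos: [514.4, -157.6, 107.5]
tcp_rot: [180.0, -0.0, 73.6]
ft_force: [-0.6, 2.1, 3.6]
finger_gap: 12.8
grip_force: 20.4
```

>>> {"op": "arm_command", "data": {"targets": [[[0, 0, 0, 0, 0, 0, -0.3], [0, 0, 0, 0, 0, 0, -0.3], [0, 0, 0, 0, 0, 0, -0.3], [0, 0, 0.02, 0, 0, 0, -0.3], [0, 0, 0.04, 0, 0, 0, -0.3], [0, 0, 0.04, 0, 0, 0, -0.3], [-0.03, -0.04, 0.02, 0, 0, 0.1, -1], [-0.02, -0.04, 0, 0, 0, 0.1, -1], [0, -0.04, 0, 0, 0, 0.1, -1], [0, 0, 0, 0, 0, 0, -1]]]}}

```text
time: 15.22
tool_pos: [463.5, -279.9, 227.2]
tcp_rot: [-180.0, 0.0, 90.7]
ft_force: [-0.6, 0.2, -0.7]
finger_gap: -0.2
grip_force: 0.0
```

```bash
python3 - <<'E'
from h import *
s=status.sense(); print(s["time"],s["tool_pos"],s["tcp_rot"],s["ft_force"],s["finger_gap"])
O=[]
W={"top":(340,170,472,302),"side":(262,145,410,255),"wrist":(0,0,640,440)}
for n in W:
    m=viewer.camera_model(n); I=viewer.snapshot(n); O.append(I[:,:,::-1])
    for nm,lo,hi,z in(("green",(50,120,60),(80,255,255),87),("red",(0,150,90),(6,255,255),112)):
        for x in blobs(I,lo,hi,W[n],25)[1]: print(n,nm,x,plane(m,[x[1:]],z))
c=lambda i,x,y:cv2.resize(i[y:y+200,x:x+200],(400,400))
cv2.imwrite("pics/c7.png",np.hstack([c(O[0],310,140),c(O[1],240,80)]));cv2.imwrite("pics/w7.png",O[2])
E
```

```text
15.225 [ 463.50709857 -279.93864557  227.23860777] [-1.79995692e+02  3.89830605e-02  9.06847908e+01] [-0.56737943  0.18773483 -0.65989122] -0.22025707360980304
top green (126, np.float64(437.2), np.float64(279.7)) [[ 467.64350488 -278.12016614]]
side green (123, np.float64(384.8), np.float64(164.8)) [[ 467.28205858 -278.84159331]]
side red (131, np.float64(353.5), np.float64(193.7)) [[ 513.97890857 -152.41373259]]
wrist green (736, np.float64(321.3), np.float64(229.1)) [[ 467.58147649 -278.61579631]]
wrist red (322, np.float64(396.1), np.float64(66.2)) [[ 517.30307991 -154.86030704]]
```

View pics/c7.png

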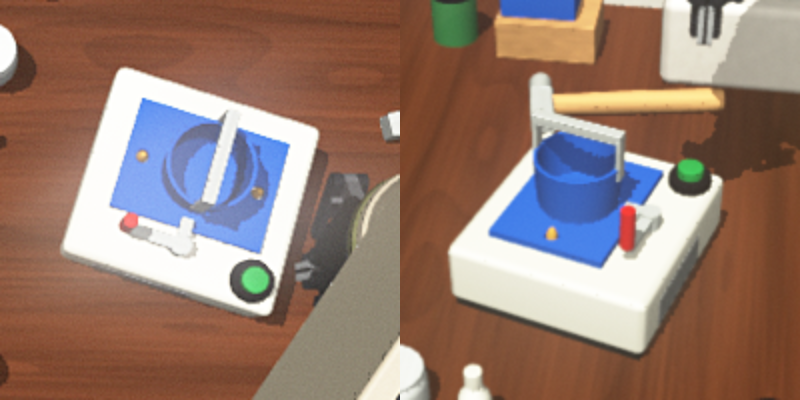

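>>> {"op": "arm_command", "data": {"targets": [[[0.0035, 0.001, -0.04, 0, 0, 0, -1], [0, 0, -0.04, 0, 0, 0, -1], [0, 0, -0.035, 0, 0, 0, -1], [0, 0, -0.014, 0, 0, 0, -1], [0, 0, 0, 0, 0, 0, -1], [0, 0, -0.003, 0, 0, 0, -1], [0, 0, -0.003, 0, 0, 0, -1], [0, 0, 0, 0, 0, 0, -1]]]}}

```text
time: 16.38
tool_pos: [468.0, -276.9, 92.8]
tcp_rot: [180.0, 0.0, 90.8]
ft_force: [0.5, -0.1, 0.2]
finger_gap: -0.3
grip_force: 0.0
```

>>> {"op": "arm_command", "data": {"targets": [[[-0.0005, -0.0015, -0.002, 0, 0, 0, -1], [0, 0, -0.002, 0, 0, 0, -1], [0, 0, -0.002, 0, 0, 0, -1], [0, 0, 0, 0, 0, 0, -1]]]}}

```text
time: 16.88
tool_pos: [467.6, -278.4, 86.6]
tcp_rot: [180.0, 0.0, 90.8]
ft_force: [0.5, 0.2, 4.7]
finger_gap: 0.1
grip_force: 2.2
```

>>> {"op": "arm_command", "data": {"targets": [[[0, 0, -0.002, 0, 0, 0, -1], [0, 0, -0.002, 0, 0, 0, -1], [0, 0, 0, 0, 0, 0, -1]]]}}

```text
time: 17.25
tool_pos: [467.8, -278.5, 85.6]
tcp_rot: [179.9, 0.1, 90.8]
ft_force: [-9.9, 8.2, 29.1]
finger_gap: -0.2
grip_force: 14.5
```

>>> {"op": "arm_command", "data": {"targets": [[[0, 0, 0.005, 0, 0, 0, -1], [0, 0, 0, 0, 0, 0, -1]]]}}

```text
time: 17.5
tool_pos: [467.6, -278.4, 88.0]
tcp_rot: [179.9, 0.1, 90.8]
ft_force: [1.4, -0.7, 3.4]
finger_gap: 0.3
grip_force: 1.8
```

>>> {"op": "arm_command", "data": {"targets": [[[0, 0, 0.002, 0, 0, 0, -1], [0, 0, 0, 0, 0, 0, -1]]]}}

```text
time: 17.75
tool_pos: [467.4, -278.3, 89.3]
tcp_rot: [180.0, 0.0, 90.8]
ft_force: [1.2, -1.0, 3.3]
finger_gap: 0.2
grip_force: 1.4
```

>>> {"op": "arm_command", "data": {"targets": [[[0, 0, 0.01, 0, 0, 0, -1], [0, 0, 0.04, 0, 0, 0, -1], [0, 0, 0.04, 0, 0, 0, -1], [-0.04, 0, 0.04, 0, 0, 0, -1], [-0.04, 0, 0, 0, 0, 0, -1], [0, 0, 0, 0, 0, 0, -1], [0, 0, 0, 0, 0, 0, -1]]]}}

```text
time: 18.62
tool_pos: [387.1, -277.9, 219.2]
tcp_rot: [-180.0, -0.0, 90.8]
ft_force: [0.2, -0.6, 0.3]
finger_gap: -0.1
grip_force: 0.0
```

```bash
python3 - <<'E'
from h import *
s=status.sense(); print(s["time"],s["tool_pos"],s["ft_force"])
O=[viewer.snapshot(n)[:,:,::-1] for n in("wrist","side")]
cv2.imwrite("pics/c8.png",np.hstack([cv2.resize(O[0],(440,330)),cv2.resize(O[1][80:245,240:405],(330,330))]))
E
```

```text
18.625 [ 387.09674243 -277.91004841  219.15141943] [ 0.22615517 -0.57904882  0.3276467 ]
```

View pics/c8.png

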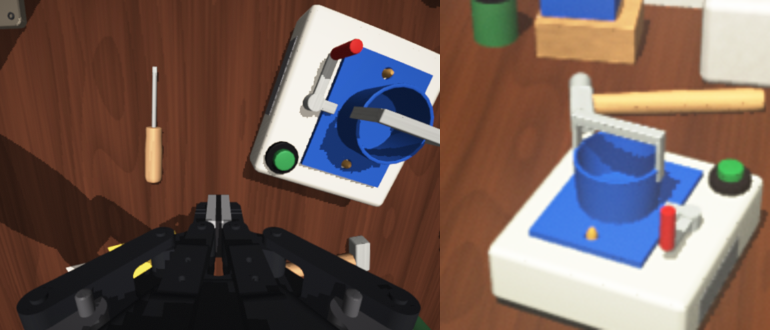

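The bowl sits flat with both pegs through its plate. The catch lies over the plate's edge and points at the bowl, the button is up again, and the arm is clear.

```bash
python3 -c "
from bench import job
print(job.hand_in())"
```

```text
the job is handed in; nothing more can be done
None
```

I seated the bowl home on both pegs, swung the latch round over its foot plate to point at the bowl's middle, pressed the green button to its stop and let it go, and handed the job in at about 19 s; the hand-in returned no verdict.

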